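# Fetch the heat sink from behind the solvent containers

### The arm

A 6-joint arm with a two-finger parallel gripper is mounted at the origin on the work surface. World frame = base frame: x ahead of the robot, y to its left, z up, the work surface at z = 0. Lengths are in m, angles in degrees, forces in N, time in s.
With the tool pointing down it reaches from about 0.3 to 0.75 m from the base axis. Payload 8.5 kg.
Tool frame: the origin (TCP) lies midway between the tips of the shut fingers; the grasp point (between the pads) lies 19 mm behind it; z points along the fingers, y is the line along which they close (so a half turn about z gives the same grasp; the last joint's range is limited). The gripper opens to 85 mm and grips with 20 to 120 N. Pads are 22 mm wide; open, the fingers measure 114 mm over their backs; the gripper's body (76 mm by 85 mm) begins 54 mm behind the grasp point. The pads swing forward as they close: fully open they stand 13 mm farther back than shut.
Start: joints at [63.982, 21.807, 74.336, -0, 83.858, -12.336], TCP at [0.13, 0.534, 0.231] pointing down, gripper open.
Joint ranges: [-178.18, 178.18], [-50.72, 133.34], [12.68, 142.11], [-81.47, 261.47], [9.98, 163.14], [-165.26, 165.26]. Speed limits (degrees/s): [136.94, 136.94, 180, 180, 180, 180].

### API

Orientations are given as a 3x3 rotation matrix whose columns are the frame's x, y, z axes.
In Python, from rig import env, get_image, close_job gives the robot as it stands.
- The arm moves only by the tool step_arm, never from a script. Its argument "targets" is a list of rows, each a list of 2 entries, a list of its own where there are three numbers: the shift along the tool's x, y, z as a fraction of full scale, then the turn, a rotation vector about the tool's x, y, z as a fraction of full scale. In form: [[[x, y, z], [wx, wy, wz]], ...]. A call has 1 to 10 rows; each row is the pose to reach, as a shift and turn from the pose commanded when the call began, along the tool's axes at that moment; what a row does not reach only later rows make up. Full scale, the value 1, is 0.3 m for a shift and 45 degrees for a turn. A row lasts 1/12 s, in which the tool goes at most 41.7 mm and 7.16 degrees, less where a joint would pass 70% of its speed; a pose out of reach is approached as far as the arm can. A call with a number of a shift or a turn outside -1 to 1 is refused whole. A call with a gripper value outside its range is refused whole. "jaw" is the finger opening in mm, from 0 to 85.4, set as the call begins (left out, the last holds). The fingers move at their own pace and stop on an object; "grip_force" is the grip in N (left out, the last holds). Time passes only in rows, so rows that repeat a pose let the fingers close. It gives the time, the measured TCP pose, the force, the opening and the grip force at its end, in the units of the state.
- env.observe(): the state, without advancing time (a new reading comes with each control period).
- get_image(name): name is "scene" or "top"; returns a dict with "img" (420x560x3 uint8, red, green, blue), "z_map" (420x560 float32, m along the optical axis (not along the pixel's ray), 0 where there is no reading), "intrinsics" (3x3 intrinsics, pixels), "rvec" (rotation vector, rad) and "tvec" (3), from world to camera coordinates, as OpenCV has them. Camera axes: x right, y down, z forward; pixel columns grow to the right and rows downward; lengths in m; the calibration is good to about 2 mm. A picture is of the moment at which its call begins.
- close_job(): hands the job in; it is judged then, once.
The state is a dict: "time_s": time; "q": joint angles; "qvel": joint speeds; "joint_efforts": joint torques, N m; "position": TCP position; "tool_rot": TCP orientation; "ft_force": force on the tool from outside, world axes, zero at the start; "wrist_torque": the same for the moment, N m; "grip_width": finger opening in m; "gripper_force": force on a finger pad.
Only numpy, scipy, OpenCV 4.12 (cv2) and the standard library are available. Lean on these libraries where they do the work, as an engineer would, in place of code of your own. Each camera call takes 0.05 s, during which the arm holds its last target. There are 200 camera calls.

### The job

On this electronics bench, the bottle and the square tin stand in the black caddy in front of two heat sinks: first clear them both upright into the empty red tray, then take the rectangular heat sink and set it flat and centred on the chip in the middle of the circuit board, its long side along the long side of the printed outline. While it is being fetched both containers stay in the tray; afterwards put each of them back upright in the caddy, exactly where it stood at the start. Leave the round heat sink, the screwdriver and the solder spool where they are, and never tip a container over.

Things in the scene. Friction and masses are not known exactly. Their poses are not given: they have to be found in the camera images.
- caddy: black shallow open box, fixed, 135 (x) x 245 (y) x 15 (height) mm, wall and floor 4 mm. Origin: centre of its underside (floor at z +4 mm); -x is its front. Bottle and tin stand side by side at the front (x about -22 mm, 110 mm apart in y); behind each (x about +32 mm) a heat sink, gap only 4 to 14 mm: an upright gripper cannot get down to a heat sink while the container before it stands there
- tray: red shallow open tray, fixed, empty at the start, 210 (x) x 130 (y) x 15 (height) mm, wall and floor 4 mm thick. Origin: centre of its underside, floor at z +4 mm; x along its long side. The side area for the bottle and the tin; there is room for both along x, 100 mm apart
- board: green circuit board, fixed, 100 (x) x 140 (y) mm, on 8 mm brass feet. Origin: centre, at the bottom of the feet; board top at z +12 mm. In its middle a dark chip 32 x 32 mm, flat top at z +15 mm, within a white printed outline 38 (x) x 54 (y) mm showing how the heat sink lies (long side along y). Other components reach z +21 mm, only beyond 36 mm from the centre in x
- bottle: loose round white plastic bottle with black cap, body diameter 44 mm straight up to 84 mm, then a shoulder, cap diameter 25 mm, 110 mm high in all, about 140 g. Origin: centre of its underside, z up
- tin: loose square steel tin with paper label and black round cap, body 40 x 40 mm, 86 mm high, cap diameter 24 mm, 99 mm high in all, about 200 g. Origin: centre of its underside, z up, x and y square to its sides
- heatsink: loose rectangular aluminium heat sink to fetch, 34 (x) x 50 (y) x 26 (height) mm, a flat base 6 mm thick with seven upright fins on it running along x; the two end faces (across y, 50 mm apart) are flat and can be gripped. About 70 g. Origin: centre of its underside, z up
- round_sink: loose round aluminium heat sink with radial fins, diameter 38 mm, 24 mm high, about 60 g; stands behind the other container and stays there. Origin: centre of its underside
- screwdriver: loose screwdriver with yellow handle, 190 mm long, lying on the mat beyond the work; to be left alone. x runs along it from the handle to the tip
- spool: loose spool of solder standing on end, flange diameter 52 mm, 40 mm high, on the mat beyond the work; to be left alone. Origin: centre of its underside
There are look-alikes about, which are no part of the job. Leave any brown or green look-alike of the bottle alone.

How it is judged:
By the outcome, as a careful person would: the job done as asked, in the order asked, and still so for the second after the job is handed in, with the robot touching nothing.
It also fails if it takes over 125 s, if anything falls off the work surface, if the arm or the gripper's body presses on something with over 40 N, if the wrist force passes 120 N, or if a joint passes its speed limit or range.

## Working session

There is one attempt and no reset: what is moved stays moved. The work goes in short steps, Python scripts to look and compute and a tool call to move; the robot and the scene stay as the last step left them, time stands still between calls to the robot, and variables do not carry over. Pictures are saved under pics/ and viewed, at most 14 in all, crops included, and the job is handed in when it is done.

Besides the shell and the picture viewer there is one more tool, called after "Request:" as a command line: name --argument value ..., lists and objects as JSON in quotes. step_arm: Moves the arm, as the interface text tells. Its arguments: {"type":"object","properties":{"targets":{"type":"array","items":{"type":"array"}},"jaw":{"type":"number"},"grip_force":{"type":"number"}},"required":["targets"]}

```bash
mkdir -p pics; ls
cat > h.py <<'E'
import numpy as np, cv2
from rig import env, get_image, close_job
def cam(n):
    d=get_image(n); d['R']=cv2.Rodrigues(np.array(d['rvec'],float))[0]; d['t']=np.array(d['tvec'],float).ravel(); return d
def cloud(d):
    K=np.array(d['intrinsics']); z=d['z_map'].astype(float); v,u=np.indices(z.shape)
    p=np.stack([(u-K[0,2])/K[0,0]*z,(v-K[1,2])/K[1,1]*z,z],-1)
    w=(p-d['t'])@d['R']; w[z<=0]=np.nan; return w
def ray(d,uv,h):
    K=np.array(d['intrinsics']); uv=np.atleast_2d(uv).astype(float)
    r=np.c_[(uv[:,0]-K[0,2])/K[0,0],(uv[:,1]-K[1,2])/K[1,1],np.ones(len(uv))]@d['R']; c=-d['R'].T@d['t']
    return c+r*((h-c[2])/r[:,2])[:,None]
def save(d,n): cv2.imwrite('pics/'+n,d['img'][:,:,::-1])
E
python3 - <<'E'
from h import *
for n in('top','scene'):
    d=cam(n); save(d,n+'0.png'); print(n,-d['R'].T@d['t'],d['R'][2],d['intrinsics'][0])
s=env.observe(); print(s)
E
```

```text
pics
top [ 0.50371746 -0.03073359  1.10722785] [ 0.09680456  0.00908355 -0.99526196] [484.12502417   0.         283.2026223 ]
scene [1.06123323 0.3692305  0.77280164] [-0.47932661 -0.39600392 -0.78321574] [430.96556262   0.         289.36533727]
{'time_s': 0.1, 'q': array([ 6.39811489e+01,  2.18367712e+01,  7.43802528e+01,  1.16774907e-03,
        8.38569028e+01, -1.23331850e+01]), 'qvel': array([ 0.03192808, -0.02210764, -0.20947458,  0.01134996, -0.03082661,
       -0.05038551]), 'joint_efforts': array([ 3.54437878e-03, -4.49214900e+01, -2.31658798e+01, -1.57275049e-04,
        3.60832179e-03, -1.83596319e-05]), 'position': array([0.12998207, 0.53414929, 0.23077781]), 'tool_rot': array([[-9.71607735e-01,  2.36596848e-01, -5.84206715e-04],
       [ 2.36597385e-01,  9.71607098e-01, -1.15060714e-03],
       [ 2.95389369e-04, -1.25616058e-03, -9.99999167e-01]]), 'ft_force': array([-0.45538824, -0.30165393,  0.63519104]), 'wrist_torque': array([ 5.48900718e-02, -2.83165134e-03,  9.87265767e-05]), 'gripper_force': 0.0, 'grip_width': 0.0854670984765854}
```

View pics/top0.png

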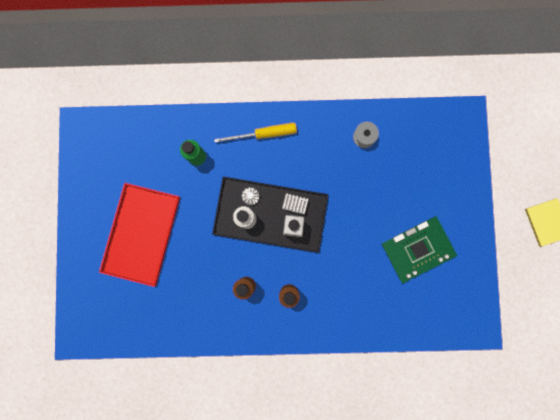

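View pics/scene0.png

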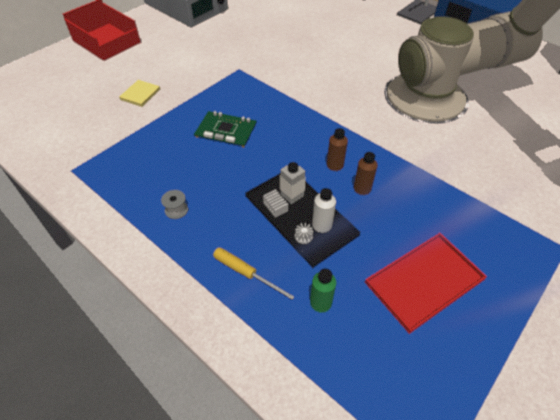

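The top view shows the white bottle at (245,217) and the tin at (293,226) in the black caddy. The round sink is behind the bottle at (250,196) and the finned rectangular sink behind the tin at (295,203). The tray is at (141,235) and the board at (420,250). Brown bottles at (243,289) and (290,296) and a green one at (191,150) are look-alikes. The only white bottle with a black cap is the one in the caddy.

```bash
cat > m.py <<'E'
from h import *
d=cam('top'); w=cloud(d); hsv=cv2.cvtColor(d['img'],cv2.COLOR_RGB2HSV); H,S,V=[hsv[...,i].astype(int) for i in range(3)]
np.savez('top0.npz',**{k:d[k] for k in d})
U,Vv=np.meshgrid(np.arange(560),np.arange(420))
def rect(mask,h,name):
    n,l,st,_=cv2.connectedComponentsWithStats(mask.astype(np.uint8)); i=1+np.argmax(st[1:,4])
    c=max(cv2.findContours((l==i).astype(np.uint8),0,2)[0],key=cv2.contourArea)[:,0]
    P=ray(d,cv2.convexHull(c)[:,0],h)[:,:2]
    (cx,cy),sz,a=cv2.minAreaRect((P*1000).astype(np.float32)); print(name,np.round([cx,cy],1),np.round(sz,1),round(a,1))
box=lambda u0,u1,v0,v1:(U>=u0)&(U<=u1)&(Vv>=v0)&(Vv<=v1)
rect(((H<8)|(H>172))&(S>150)&box(90,190,175,300),.015,'tray')
rect((H>45)&(H<85)&(S>80)&box(370,470,205,295),.012,'board')
m=(w[...,2]>.009)&(w[...,2]<.02)&box(205,335,170,260); rect((V<75)&box(205,335,170,260)&~((H>100)&(H<130)&(S>160)),.015,'caddy')
rect((V>110)&(S<90)&(w[...,2]>.02)&(w[...,2]<.045)&box(278,312,188,214),.030,'hs')
for n,b in (('bottle',(228,262,202,235)),('tin',(280,308,212,242)),('rs',(238,262,184,206)),('hs',(280,312,190,215)),('brown1',(228,262,272,305)),('brown2',(275,305,280,312)),('green',(175,208,135,168))):
    p=w[box(*b)&(w[...,2]>.025)]; z=p[:,2]; print(n,'zmax',np.round(np.nanpercentile(z,[5,50,98])*1000,1),len(p),np.round(np.nanmean(p[z>np.nanmax(z)-.01],0)*1000,1))
print('mat z',np.nanmedian(w[300:340,330:400,2]))
big=cv2.resize(d['img'][170:262,205:335],None,fx=6,fy=6,interpolation=cv2.INTER_CUBIC); cv2.imwrite('pics/caddy0.png',big[:,:,::-1])
big=cv2.resize(d['img'][205:295,370:470],None,fx=6,fy=6,interpolation=cv2.INTER_CUBIC); cv2.imwrite('pics/board0.png',big[:,:,::-1])
E
python3 m.py
```

```text
tray [546.5 306. ] [131.1 207.5] 74.5
board [ 496.1 -322.2] [ 97.1 136.8] 25.2
caddy [583.7   9.4] [242.6 132. ] 78.9
hs [611. -25.] [ 3.3 32.7] 74.6
bottle zmax [ 42.7  94.7 118.2] 381 [574.1  63.2 115.1]
tin zmax [ 82.3  91.8 105.6] 377 [553.4 -42.2 103.8]
rs zmax [25.4 28.8 33.2] 91 [625.8  53.4  29. ]
hs zmax [27.3 31.  34.9] 146 [575.5 -28.8  87.5]
brown1 zmax [ 50.6  89.9 113.5] 395 [423.4  67.2 110.8]
brown2 zmax [ 54.   90.2 114. ] 382 [404.3 -28.6 111.2]
green zmax [ 36.1  88.4 113.6] 446 [722.1 176.2 111.3]
mat z 0.0009059025062481252
```

View pics/caddy0.png

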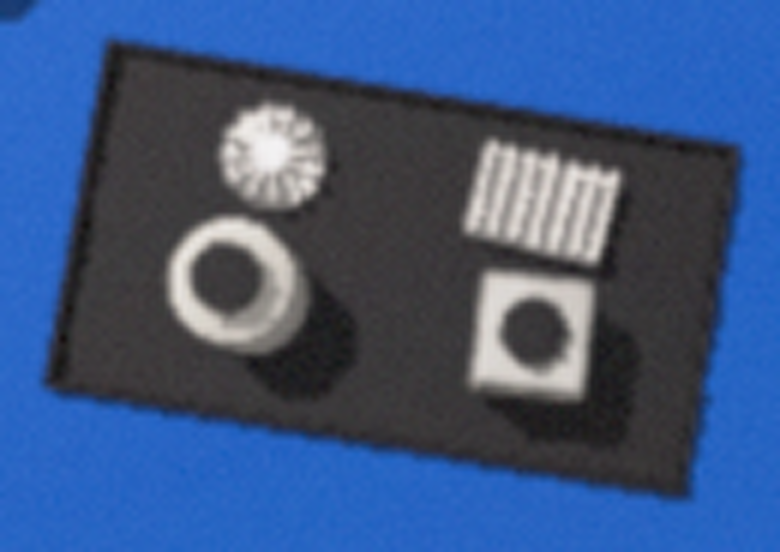

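View pics/board0.png

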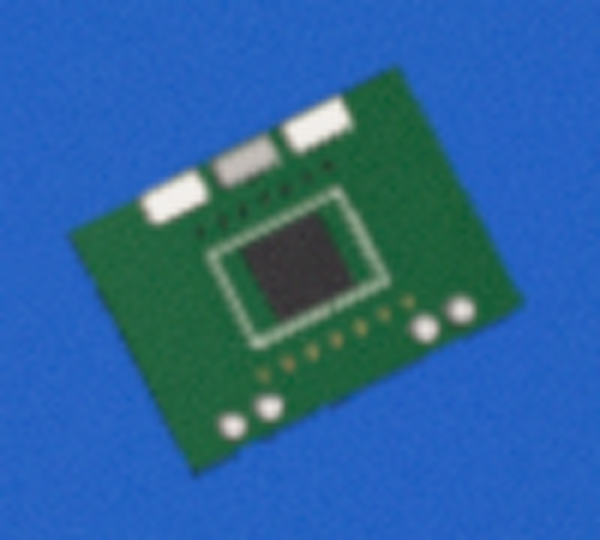

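The caddy crop shows the seven-fin rectangular sink (crop (540,200)) behind the tin (535,333), and the round one (272,155) behind the bottle (235,285). The board crop shows the chip inside the printed outline at (298,265). Next I refine the poses of the containers, sink and outline, using both views.

```bash
cat > m2.py <<'E'
from h import *
U,Vv=np.meshgrid(np.arange(560),np.arange(420))
box=lambda u0,u1,v0,v1:(U>=u0)&(U<=u1)&(Vv>=v0)&(Vv<=v1)
def big(mask):
    n,l,st,_=cv2.connectedComponentsWithStats(mask.astype(np.uint8),connectivity=4); return l==1+np.argmax(st[1:,4])
def rect(d,mask,h,name):
    c=cv2.findContours(big(mask).astype(np.uint8),0,1)[0][0][:,0]
    P=ray(d,c,h)[:,:2]; (cx,cy),sz,a=cv2.minAreaRect((P*1000).astype(np.float32))
    print(name,np.round([cx,cy],1),np.round(sz,1),round(a,1),'px',c.mean(0).round(1))
def cent(d,mask,h,name):
    m=big(mask); uv=np.array([U[m].mean(),Vv[m].mean()]); print(name,(ray(d,uv,h)[0,:2]*1000).round(1),'px',uv.round(1),m.sum())
if __name__=='__main__':
    d=cam('top'); I=d['img'].astype(int); V=I.max(2); S=V-I.min(2); G=I[...,1]-I[...,2]
    cent(d,(V<110)&box(236,250,208,223),.114,'bottle cap')
    cent(d,(V<110)&box(287,302,219,233),.103,'tin cap')
    rect(d,(V>130)&(S<60)&box(280,306,214,238),.090,'tin top')
    rect(d,(V>120)&(S<60)&box(280,312,190,214.5),.030,'hs')
    cent(d,(V>120)&(S<60)&box(238,262,184,205),.028,'rs')
    cent(d,(V<90)&(S<30)&box(408,432,238,262),.015,'chip')
    rect(d,(V<90)&(S<30)&box(408,432,238,262),.015,'chip')
    # outline: whitish
    c=(I[...,0]>110)&(S<90)&box(402,438,234,266); rect(d,c,.012,'outline')
    e=cam('scene'); J=e['img'].astype(int); V2=J.max(2); S2=V2-J.min(2)
    cent(e,(V2<70)&(S2<40)&box(316,334,187,201),.106,'bottle cap scene')
    cent(e,(V2<70)&(S2<40)&box(284,300,161,174),.096,'tin cap scene')
    w=cloud(e)
    for n,b in(('bottle',(308,338,195,235)),('tin',(278,308,172,205))):
        p=w[box(*b)]; p=p[(p[:,2]>.03)&(p[:,2]<.08)]
        if n=='bottle':
            A=np.c_[2*p[:,:2],np.ones(len(p))]; s=np.linalg.lstsq(A,(p[:,:2]**2).sum(1),rcond=None)[0]; print(n,s[:2]*1000,np.sqrt(s[2]+s[:2]@s[:2]))
        print(n,len(p),np.percentile(p[:,:2],[2,50,98],axis=0)*1000)
E
python3 m2.py
```

```text
bottle cap [574.   62.8] px [242.5 216. ] 107
tin cap [553.2 -42.1] px [293.7 225. ] 94
tin top [554.  -41.3] [39.6 39.4] 81.4 px [293.2 225.1]
hs [605.6 -46.5] [52.  35.9] 74.4 px [295.  203.3]
rs [625.8  53.4] px [249.9 195.4] 228
chip [ 496.8 -322.6] px [419.2 248.9] 201
chip [ 496.4 -322.1] [30.7 32.3] 23.8 px [419.1 249. ]
outline [ 474.  -319.6] [ 3.8 30.2] 22.7 px [417.8 259.1]
bottle cap scene [573.8  61.4] px [325.7 193.9] 102
tin cap scene [554.3 -43.9] px [292.5 167.3] 83
bottle [583.02367317  66.25671057] 0.016731448811508436
bottle 304 [[569.60424002  47.29559954]
 [592.96179799  74.53643868]
 [598.59764544  84.74658134]]
tin 397 [[540.25471797 -64.12682026]
 [573.01567126 -26.2485907 ]
 [599.95966945 -20.28398362]]
```

```bash
cat > go.py <<'E'
# usage: go.py x,y,z,yaw ... (mm, deg): waypoints; prints shift and turn of each, relative to the previous one
import sys; from h import *
from scipy.spatial.transform import Rotation as Ro
s=env.observe(); R=np.array(s['tool_rot']); p=np.array(s['position'])
print('t',round(s['time_s'],2),'p',(p*1000).round(1),'yaw',round(np.degrees(np.arctan2(R[1,1],R[0,1])),2),'w',round(s['grip_width']*1000,1),'gf',round(float(s['gripper_force']),1),'F',np.round(s['ft_force'],1))
for a in sys.argv[1:]:
    x,y,z,a=map(float,a.split(',')); a=np.radians(a); yv=np.array([np.cos(a),np.sin(a),0]); zv=np.array([0,0,-1.]); T=np.c_[np.cross(yv,zv),yv,zv]
    q=np.array([x,y,z])/1000
    print((R.T@(q-p)/.3).round(4).tolist(),(Ro.from_matrix(R.T@T).as_rotvec(degrees=True)/45).round(4).tolist()); R,p=T,q
E
python3 go.py 352,298,231,78 574,62.6,231,79 574,62.6,130,79 574,62.6,50,79
```

```text
t 0.25 p [130.  534.3 231. ] yaw 76.32 w 85.4 gf 0.0 F [ 0.3 -0.1 -0.2]
[-0.9052, -0.5903, 0.0004] [-0.0008, -0.0002, -0.0373]
[-0.887, -0.6137, 0.0] [0.0, 0.0, -0.0222]
[0.0, 0.0, 0.3367] [0.0, 0.0, 0.0]
[0.0, 0.0, 0.2667] [0.0, 0.0, 0.0]
```

Request:
step_arm --targets '[[[-0.1,-0.065,0],[0,0,-0.004]],[[-0.2,-0.13,0],[0,0,-0.008]],[[-0.3,-0.2,0],[0,0,-0.012]],[[-0.41,-0.27,0],[0,0,-0.016]],[[-0.52,-0.34,0],[0,0,-0.02]],[[-0.63,-0.41,0],[0,0,-0.025]],[[-0.74,-0.48,0],[0,0,-0.03]],[[-0.83,-0.54,0],[0,0,-0.034]],[[-0.9,-0.59,0],[0,0,-0.037]],[[-0.905,-0.59,0],[0,0,-0.037]]]' --jaw 85 --grip_force 30

```text
time_s: 1.08
position: [0.3545, 0.2955, 0.2312]
tool_rot: [[-0.977, 0.212, 0.001], [0.212, 0.977, -0.001], [-0.001, -0.001, -1.0]]
ft_force: [-0.6, -0.1, 0.0]
grip_width: 0.085
gripper_force: 0.0
```

Request:
step_arm --targets '[[[-0.1,-0.07,0],[0,0,-0.004]],[[-0.2,-0.14,0],[0,0,-0.008]],[[-0.3,-0.21,0],[0,0,-0.012]],[[-0.41,-0.28,0],[0,0,-0.016]],[[-0.52,-0.36,0],[0,0,-0.018]],[[-0.63,-0.43,0],[0,0,-0.02]],[[-0.74,-0.51,0],[0,0,-0.022]],[[-0.83,-0.57,0],[0,0,-0.022]],[[-0.887,-0.614,0],[0,0,-0.022]],[[-0.887,-0.614,0],[0,0,-0.022]]]'

```text
time_s: 1.92
position: [0.576, 0.0598, 0.2303]
tool_rot: [[-0.981, 0.195, -0.0], [0.195, 0.981, -0.001], [0.0, -0.001, -1.0]]
ft_force: [-0.6, -0.7, -1.2]
grip_width: 0.085
gripper_force: 0.0
```

```bash
python3 go.py 574,62.6,130,79 574,62.6,50,79
```

```text
t 1.92 p [576.   59.8 230.3] yaw 78.78 w 85.0 gf 0.0 F [-0.6 -0.7 -1.2]
[0.0084, 0.008, 0.3344] [-0.0008, -0.0003, -0.005]
[0.0, 0.0, 0.2667] [0.0, 0.0, 0.0]
```

Request:
step_arm --targets '[[[0,0,0.05],[0,0,0]],[[0,0,0.12],[0,0,0]],[[0,0,0.2],[0,0,0]],[[0,0,0.27],[0,0,0]],[[0,0,0.32],[0,0,0]],[[0,0,0.334],[0,0,0]],[[0,0,0.334],[0,0,0]],[[0,0,0.334],[0,0,0]],[[0,0,0.334],[0,0,0]]]'

```text
time_s: 2.67
position: [0.5744, 0.0629, 0.1324]
tool_rot: [[-0.982, 0.191, 0.002], [0.191, 0.982, -0.0], [-0.002, 0.0, -1.0]]
ft_force: [-0.5, 0.5, -0.0]
grip_width: 0.085
gripper_force: 0.0
```

```bash
python3 go.py 574,62.6,50,79
```

```text
t 2.67 p [574.4  62.9 132.4] yaw 78.99 w 85.0 gf 0.0 F [-0.5  0.5 -0. ]
[0.0017, -0.0013, 0.2747] [0.0003, 0.0028, -0.0002]
```

Request:
step_arm --targets '[[[0,0,0.04],[0,0,0]],[[0,0,0.1],[0,0,0]],[[0,0,0.16],[0,0,0]],[[0,0,0.22],[0,0,0]],[[0,0,0.26],[0,0,0]],[[0,0,0.27],[0,0,0]],[[0,0,0.27],[0,0,0]],[[0,0,0.27],[0,0,0]],[[0,0,0.27],[0,0,0]]]'

```text
time_s: 3.42
position: [0.5746, 0.0626, 0.0514]
tool_rot: [[-0.982, 0.191, 0.002], [0.191, 0.982, -0.0], [-0.002, 0.0, -1.0]]
ft_force: [0.9, 0.0, 0.6]
grip_width: 0.0847
gripper_force: 0.0
```

Request:
step_arm --targets '[[[0,0,0],[0,0,0]],[[0,0,0],[0,0,0]],[[0,0,0],[0,0,0]],[[0,0,0],[0,0,0]],[[0,0,0],[0,0,0]],[[0,0,0],[0,0,0]],[[0,0,0],[0,0,0]],[[0,0,0],[0,0,0]],[[0,0,0],[0,0,0]],[[0,0,0],[0,0,0]]]' --jaw 20 --grip_force 30

```text
time_s: 4.25
position: [0.5742, 0.0626, 0.0506]
tool_rot: [[-0.982, 0.191, 0.001], [0.191, 0.982, -0.0], [-0.001, 0.0, -1.0]]
ft_force: [0.1, -0.4, 5.9]
grip_width: 0.0432
gripper_force: 30.5
```

```bash
python3 go.py 574,62.6,120,79 594.7,292.6,120,79 594.7,292.6,51,79
```

```text
t 4.25 p [574.2  62.6  50.6] yaw 78.98 w 43.2 gf 30.5 F [ 0.1 -0.4  5.9]
[0.0004, -0.0002, -0.2314] [0.0001, 0.0011, -0.0005]
[0.0786, 0.7657, 0.0] [0.0, 0.0, 0.0]
[0.0, 0.0, 0.23] [0.0, 0.0, 0.0]
```

Request:
step_arm --targets '[[[0,0,-0.01],[0,0,0]],[[0,0,-0.04],[0,0,0]],[[0,0,-0.09],[0,0,0]],[[0,0,-0.14],[0,0,0]],[[0,0,-0.19],[0,0,0]],[[0,0,-0.22],[0,0,0]],[[0,0,-0.23],[0,0,0]],[[0,0,-0.23],[0,0,0]]]'

```text
time_s: 4.92
position: [0.5741, 0.0626, 0.1197]
tool_rot: [[-0.982, 0.191, 0.001], [0.191, 0.982, -0.0], [-0.001, 0.0, -1.0]]
ft_force: [0.1, 0.2, -1.0]
grip_width: 0.0432
gripper_force: 30.8
```

Request:
step_arm --targets '[[[0.003,0.03,0],[0,0,0]],[[0.01,0.1,0],[0,0,0]],[[0.02,0.2,0],[0,0,0]],[[0.03,0.31,0],[0,0,0]],[[0.043,0.42,0],[0,0,0]],[[0.054,0.53,0],[0,0,0]],[[0.065,0.63,0],[0,0,0]],[[0.073,0.71,0],[0,0,0]],[[0.078,0.755,0],[0,0,0]],[[0.079,0.766,0],[0,0,0]]]'

```text
time_s: 5.75
position: [0.5938, 0.295, 0.1179]
tool_rot: [[-0.982, 0.189, -0.002], [0.189, 0.982, -0.0], [0.002, -0.0, -1.0]]
ft_force: [-0.4, -0.3, -1.6]
grip_width: 0.0437
gripper_force: 30.8
```

Request:
step_arm --targets '[[[0,0,0.0],[0,0,0]],[[0,0,0.0],[0,0,0]],[[0,0,0.03],[0,0,0]],[[0,0,0.08],[0,0,0]],[[0,0,0.13],[0,0,0]],[[0,0,0.17],[0,0,0]],[[0,0,0.2],[0,0,0]],[[0,0,0.21],[0,0,0]],[[0,0,0.22],[0,0,0]],[[0,0,0.22],[0,0,0]]]'

```text
time_s: 6.58
position: [0.5947, 0.2923, 0.053]
tool_rot: [[-0.981, 0.192, -0.0], [0.192, 0.981, -0.0], [0.0, -0.0, -1.0]]
ft_force: [1.0, 0.1, -1.6]
grip_width: 0.0432
gripper_force: 30.8
```

```bash
python3 go.py 594.7,292.6,51,79
```

```text
t 6.58 p [594.7 292.3  53. ] yaw 78.95 w 43.2 gf 30.8 F [ 1.   0.1 -1.6]
[0.0002, 0.0008, 0.0065] [-0.0001, -0.0001, -0.0012]
```

Request:
step_arm --targets '[[[0,0,0.003],[0,0,0]],[[0,0,0.005],[0,0,0]],[[0,0,0.008],[0,0,0]],[[0,0,0.008],[0,0,0]],[[0,0,0.008],[0,0,0]]]'

```text
time_s: 7.0
position: [0.5947, 0.2927, 0.0509]
tool_rot: [[-0.982, 0.191, 0.0], [0.191, 0.982, 0.0], [-0.0, 0.0, -1.0]]
ft_force: [0.2, -0.4, -1.4]
grip_width: 0.0433
gripper_force: 30.8
```

Request:
step_arm --targets '[[[0,0,0],[0,0,0]],[[0,0,0],[0,0,0]],[[0,0,0],[0,0,0]],[[0,0,0],[0,0,0]],[[0,0,0],[0,0,0]],[[0,0,0],[0,0,0]],[[0,0,0],[0,0,0]],[[0,0,0],[0,0,0]],[[0,0,0],[0,0,0]],[[0,0,0],[0,0,0]]]' --jaw 85

```text
time_s: 7.83
position: [0.5946, 0.2927, 0.0507]
tool_rot: [[-0.982, 0.191, -0.0], [0.191, 0.982, 0.0], [0.0, -0.0, -1.0]]
ft_force: [0.6, -0.6, -0.4]
grip_width: 0.085
gripper_force: 0.0
```

```bash
python3 go.py 594.7,292.6,140,80 553.7,-42.3,140,80 553.7,-42.3,46,80.5
```

```text
t 7.83 p [594.6 292.7  50.7] yaw 78.97 w 85.0 gf 0.0 F [ 0.6 -0.6 -0.4]
[-0.0003, -0.0003, -0.2976] [-0.0, -0.0001, -0.0228]
[-0.0593, -1.1231, 0.0] [0.0, 0.0, 0.0]
[0.0, 0.0, 0.3133] [0.0, 0.0, -0.0111]
```

Request:
step_arm --targets '[[[0,0,-0.04],[0,0,0]],[[0,0,-0.1],[0,0,0]],[[0,0,-0.17],[0,0,0]],[[0,0,-0.24],[0,0,0]],[[0,0,-0.29],[0,0,0]],[[0,0,-0.3],[0,0,-0.034]],[[0,0,-0.3],[0,0,-0.034]]]'

```text
time_s: 8.42
position: [0.5952, 0.2929, 0.1433]
tool_rot: [[-0.986, 0.164, 0.004], [0.164, 0.986, 0.001], [-0.003, 0.002, -1.0]]
ft_force: [0.2, 0.5, 0.4]
grip_width: 0.085
gripper_force: 0.0
```

Request:
step_arm --targets '[[[-0.005,-0.05,0],[0,0,0]],[[-0.01,-0.12,0],[0,0,0]],[[-0.015,-0.22,0],[0,0,0]],[[-0.02,-0.32,0],[0,0,0]],[[-0.02,-0.42,0],[0,0,0]],[[-0.025,-0.52,0],[0,0,0]],[[-0.03,-0.6,0],[0,0,0]]]'

```text
time_s: 9.0
position: [0.5731, 0.1118, 0.1407]
tool_rot: [[-0.986, 0.166, -0.001], [0.166, 0.986, -0.0], [0.001, -0.0, -1.0]]
ft_force: [0.5, -0.3, -0.2]
grip_width: 0.085
gripper_force: 0.0
```

Request:
step_arm --targets '[[[-0.005,-0.1,0],[0,0,0]],[[-0.01,-0.2,0],[0,0,0]],[[-0.015,-0.3,0],[0,0,0]],[[-0.02,-0.4,0],[0,0,0]],[[-0.025,-0.48,0],[0,0,0]],[[-0.03,-0.523,0],[0,0,0]],[[-0.03,-0.523,0],[0,0,0]],[[-0.03,-0.523,0],[0,0,0]],[[-0.03,-0.523,0],[0,0,0]]]'

```text
time_s: 9.75
position: [0.5568, -0.0415, 0.1406]
tool_rot: [[-0.986, 0.164, -0.0], [0.164, 0.986, 0.0], [0.0, 0.0, -1.0]]
ft_force: [-0.5, 0.4, -0.1]
grip_width: 0.0849
gripper_force: 0.0
```

```bash
python3 go.py 553.7,-42.3,46,80.5
python3 - <<'E'
from m2 import *
d=cam('top'); I=d['img'].astype(int); V=I.max(2); S=V-I.min(2); save(d,'top1.png')
w=cloud(d); m=box(120,200,185,290)&(w[...,2]>.1)&(w[...,2]<.125)&(V<100)
cent(d,m,.114,'bottle cap now')
E
```

```text
t 9.75 p [556.8 -41.5 140.6] yaw 80.54 w 84.9 gf 0.0 F [-0.5  0.4 -0.1]
[0.0096, -0.0045, 0.3155] [0.0005, -0.0005, 0.0009]
bottle cap now [594.6 291.2] px [131.9 208.9] 116
```

View pics/top1.png

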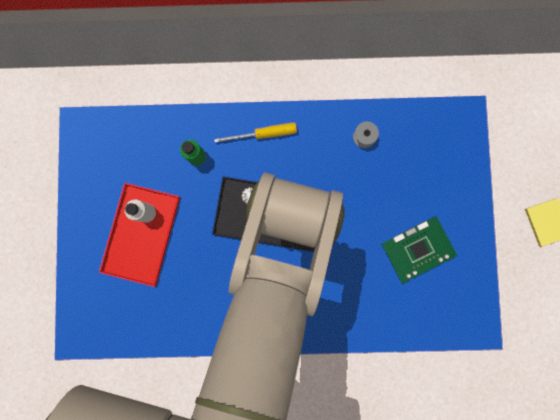

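The bottle stands upright in the tray at (135,209) and nothing else has been disturbed. I go down to the tin.

Request:
step_arm --targets '[[[0.01,0,0.04],[0,0,0]],[[0.01,-0.001,0.1],[0,0,0]],[[0.01,-0.002,0.16],[0,0,0]],[[0.01,-0.002,0.22],[0,0,0]],[[0.01,-0.002,0.27],[0,0,0]],[[0.01,-0.002,0.3],[0,0,0]],[[0.01,-0.002,0.315],[0,0,0]],[[0.01,-0.002,0.315],[0,0,0]],[[0.01,-0.002,0.315],[0,0,0]],[[0.01,-0.002,0.315],[0,0,0]]]'

```text
time_s: 10.63
position: [0.5542, -0.0426, 0.0471]
tool_rot: [[-0.986, 0.165, 0.002], [0.165, 0.986, -0.0], [-0.002, -0.0, -1.0]]
ft_force: [0.1, 0.3, -0.1]
grip_width: 0.0851
gripper_force: 0.0
```

Request:
step_arm --targets '[[[0,0,0],[0,0,0]],[[0,0,0],[0,0,0]],[[0,0,0],[0,0,0]],[[0,0,0],[0,0,0]],[[0,0,0],[0,0,0]],[[0,0,0],[0,0,0]],[[0,0,0],[0,0,0]],[[0,0,0],[0,0,0]],[[0,0,0],[0,0,0]],[[0,0,0],[0,0,0]]]' --jaw 20 --grip_force 40

```text
time_s: 11.47
position: [0.5539, -0.0427, 0.0466]
tool_rot: [[-0.986, 0.165, 0.001], [0.165, 0.986, -0.0], [-0.001, -0.0, -1.0]]
ft_force: [-0.0, 0.9, 6.2]
grip_width: 0.04
gripper_force: 40.3
```

```bash
python3 go.py 553.7,-41.3,120,80.5 525,139,120,80.5 498.3,319.4,120,80.5 498.3,319.4,46,80.5
```

```text
t 11.47 p [553.9 -42.7  46.6] yaw 80.5 w 40.0 gf 40.3 F [-0.   0.9  6.2]
[0.0013, 0.0044, -0.2446] [-0.0001, 0.0009, 0.0001]
[0.1935, 0.577, 0.0] [0.0, 0.0, 0.0]
[0.187, 0.5784, 0.0] [0.0, 0.0, 0.0]
[0.0, 0.0, 0.2467] [0.0, 0.0, 0.0]
```

Request:
step_arm --targets '[[[0,0,-0.01],[0,0,0]],[[0,0,-0.04],[0,0,0]],[[0,0,-0.09],[0,0,0]],[[0,0,-0.15],[0,0,0]],[[0,0,-0.2],[0,0,0]],[[0,0,-0.235],[0,0,0]],[[0,0,-0.245],[0,0,0]],[[0,0,-0.245],[0,0,0]]]'

```text
time_s: 12.13
position: [0.5539, -0.0427, 0.1205]
tool_rot: [[-0.986, 0.165, 0.001], [0.165, 0.986, -0.0], [-0.001, -0.0, -1.0]]
ft_force: [0.4, -0.3, -2.3]
grip_width: 0.0396
gripper_force: 40.4
```

Request:
step_arm --targets '[[[0.01,0.03,0],[0,0,0]],[[0.03,0.09,0],[0,0,0]],[[0.06,0.17,0],[0,0,0]],[[0.09,0.27,0],[0,0,0]],[[0.122,0.37,0],[0,0,0]],[[0.155,0.47,0],[0,0,0]],[[0.193,0.581,0],[0,0,0]]]'

```text
time_s: 12.72
position: [0.5243, 0.1404, 0.1187]
tool_rot: [[-0.986, 0.166, -0.002], [0.166, 0.986, -0.0], [0.002, -0.0, -1.0]]
ft_force: [0.3, 0.2, -1.8]
grip_width: 0.0396
gripper_force: 40.5
```

Request:
step_arm --targets '[[[0.035,0.11,0],[0,0,0]],[[0.07,0.22,0],[0,0,0]],[[0.105,0.33,0],[0,0,0]],[[0.14,0.43,0],[0,0,0]],[[0.165,0.51,0],[0,0,0]],[[0.182,0.56,0],[0,0,0]],[[0.187,0.578,0],[0,0,0]],[[0.187,0.578,0],[0,0,0]],[[0.187,0.578,0],[0,0,0]]]'

```text
time_s: 13.47
position: [0.4984, 0.3186, 0.1191]
tool_rot: [[-0.986, 0.165, -0.001], [0.165, 0.986, -0.001], [0.001, -0.001, -1.0]]
ft_force: [-0.6, -0.2, -2.4]
grip_width: 0.0395
gripper_force: 40.5
```

Request:
step_arm --targets '[[[0,0,0.03],[0,0,0]],[[0,0,0.08],[0,0,0]],[[0,0,0.13],[0,0,0]],[[0,0,0.18],[0,0,0]],[[0,0,0.21],[0,0,0]],[[0,0,0.23],[0,0,0]],[[0,0,0.235],[0,0,0]],[[0,0,0.235],[0,0,0]],[[0,0,0.235],[0,0,0]]]'

```text
time_s: 14.22
position: [0.4991, 0.3191, 0.0498]
tool_rot: [[-0.986, 0.165, 0.001], [0.165, 0.986, 0.0], [-0.001, 0.001, -1.0]]
ft_force: [-0.8, -0.2, -2.0]
grip_width: 0.0398
gripper_force: 40.6
```

```bash
python3 go.py 498.3,319.4,46.6,80.5
```

```text
t 14.22 p [499.1 319.1  49.8] yaw 80.49 w 39.8 gf 40.6 F [-0.8 -0.2 -2. ]
[0.0028, 0.0006, 0.0107] [0.0007, 0.0012, -0.0002]
```

Request:
step_arm --targets '[[[0,0,0.004],[0,0,0]],[[0,0,0.008],[0,0,0]],[[0,0,0.01],[0,0,0]],[[0,0,0.01],[0,0,0]],[[0,0,0.01],[0,0,0]]]'

```text
time_s: 14.63
position: [0.4988, 0.3192, 0.0466]
tool_rot: [[-0.986, 0.165, 0.001], [0.165, 0.986, 0.0], [-0.001, 0.0, -1.0]]
ft_force: [-0.6, 0.1, 2.5]
grip_width: 0.0395
gripper_force: 40.7
```

Request:
step_arm --targets '[[[0,0,0],[0,0,0]],[[0,0,0],[0,0,0]],[[0,0,0],[0,0,0]],[[0,0,0],[0,0,0]],[[0,0,0],[0,0,0]],[[0,0,0],[0,0,0]],[[0,0,0],[0,0,0]],[[0,0,0],[0,0,0]],[[0,0,0],[0,0,0]],[[0,0,0],[0,0,0]]]' --jaw 85

```text
time_s: 15.47
position: [0.4987, 0.3191, 0.0462]
tool_rot: [[-0.986, 0.165, -0.0], [0.165, 0.986, 0.0], [0.0, 0.0, -1.0]]
ft_force: [0.2, 1.0, -0.3]
grip_width: 0.0851
gripper_force: 0.0
```

Request:
step_arm --targets '[[[0,0,-0.04],[0,0,0]],[[0,0,-0.1],[0,0,0]],[[0,0,-0.17],[0,0,0]],[[0,0,-0.24],[0,0,0]],[[0,0,-0.3],[0,0,0]],[[0,0,-0.32],[0,0,0]],[[0,0,-0.32],[0,0,0]]]'

```text
time_s: 16.05
position: [0.4992, 0.3193, 0.1435]
tool_rot: [[-0.986, 0.165, 0.003], [0.165, 0.986, 0.001], [-0.003, 0.001, -1.0]]
ft_force: [0.3, 1.1, -0.2]
grip_width: 0.0851
gripper_force: 0.0
```

```bash
python3 - <<'E'
from m2 import *
d=cam('top'); I=d['img'].astype(int); V=I.max(2); S=V-I.min(2); save(d,'top2.png')
rect(d,(V>120)&(S<60)&box(280,312,190,218),.030,'hs')
e=cam('scene'); J=e['img'].astype(int); V2=J.max(2); S2=V2-J.min(2)
rect(e,(V2>120)&(S2<60)&box(255,295,180,225),.022,'hs scene')
E
python3 go.py 498.3,319.4,140,80.5 552,137,140,77 605.6,-45.5,140,74.5
```

```text
hs [605.6 -46.5] [52.  35.9] 74.4 px [294.9 203.2]
hs scene [608.4 -47.7] [66.4 42.9] 75.8 px [275.4 202.3]
t 16.15 p [498.3 318.9 141.2] yaw 80.5 w 85.2 gf 0.0 F [ 0.1  0.1 -1.6]
[0.0001, 0.0015, 0.004] [-0.0009, -0.0016, 0.0001]
[-0.2769, -0.5701, 0.0] [0.0, 0.0, 0.0778]
[-0.3109, -0.5526, 0.0] [0.0, 0.0, 0.0556]
```

View pics/top2.png

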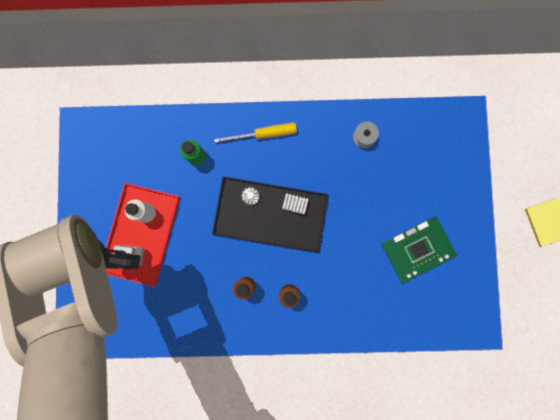

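The bottle at (138,210) and the tin at (128,258) both stand in the tray, and the sink at (295,203) is now free. I fetch it.

Request:
step_arm --targets '[[[-0.02,-0.04,0],[0,0,0.01]],[[-0.06,-0.12,0],[0,0,0.02]],[[-0.11,-0.22,0],[0,0,0.035]],[[-0.16,-0.33,0],[0,0,0.05]],[[-0.22,-0.45,0],[0,0,0.065]],[[-0.277,-0.57,0],[0,0,0.078]]]' --jaw 72

```text
time_s: 16.65
position: [0.5522, 0.1342, 0.1411]
tool_rot: [[-0.974, 0.226, -0.002], [0.226, 0.974, -0.0], [0.002, -0.001, -1.0]]
ft_force: [0.9, 0.4, -0.8]
grip_width: 0.0718
gripper_force: 0.0
```

Request:
step_arm --targets '[[[-0.06,-0.11,0],[0,0,0.01]],[[-0.12,-0.22,0],[0,0,0.02]],[[-0.18,-0.33,0],[0,0,0.035]],[[-0.24,-0.43,0],[0,0,0.045]],[[-0.28,-0.5,0],[0,0,0.055]],[[-0.31,-0.552,0],[0,0,0.055]],[[-0.31,-0.552,0],[0,0,0.055]],[[-0.31,-0.552,0],[0,0,0.055]],[[-0.31,-0.552,0],[0,0,0.055]],[[-0.31,-0.552,0],[0,0,0.055]]]'

```text
time_s: 17.48
position: [0.6053, -0.0447, 0.1419]
tool_rot: [[-0.964, 0.266, -0.001], [0.266, 0.964, 0.0], [0.001, 0.0, -1.0]]
ft_force: [-0.1, -0.2, 0.7]
grip_width: 0.072
gripper_force: 0.0
```

```bash
python3 go.py 605.8,-45.8,40,74.8 605.8,-45.8,6,74.8
```

```text
t 17.48 p [605.3 -44.7 141.9] yaw 74.57 w 72.0 gf 0.0 F [-0.1 -0.2  0.7]
[-0.003, -0.0032, 0.3396] [0.0001, -0.0012, -0.005]
[0.0, 0.0, 0.1133] [0.0, 0.0, 0.0]
```

Request:
step_arm --targets '[[[-0.003,-0.003,0.04],[0,0,0]],[[-0.003,-0.003,0.1],[0,0,0]],[[-0.003,-0.003,0.17],[0,0,0]],[[-0.003,-0.003,0.24],[0,0,0]],[[-0.003,-0.003,0.3],[0,0,0]],[[-0.003,-0.003,0.33],[0,0,0]],[[-0.003,-0.003,0.34],[0,0,0]],[[-0.003,-0.003,0.34],[0,0,0]],[[-0.003,-0.003,0.34],[0,0,0]]]'

```text
time_s: 18.23
position: [0.6069, -0.0465, 0.0412]
tool_rot: [[-0.964, 0.266, 0.001], [0.266, 0.964, -0.0], [-0.002, 0.0, -1.0]]
ft_force: [-0.5, 0.4, 0.2]
grip_width: 0.072
gripper_force: 0.0
```

```bash
python3 go.py 605.8,-45.8,6,74.8
```

```text
t 18.23 p [606.9 -46.5  41.2] yaw 74.54 w 72.0 gf 0.0 F [-0.5  0.4  0.2]
[0.0042, 0.0012, 0.1173] [0.0001, 0.0019, -0.0057]
```

Request:
step_arm --targets '[[[0,0,0.03],[0,0,0]],[[0,0,0.06],[0,0,0]],[[0,0,0.09],[0,0,0]],[[0,0,0.107],[0,0,0]],[[0,0,0.113],[0,0,0]],[[0,0,0.113],[0,0,0]],[[0,0,0.113],[0,0,0]]]'

```text
time_s: 18.82
position: [0.6065, -0.0467, 0.0064]
tool_rot: [[-0.964, 0.267, 0.0], [0.267, 0.964, -0.0], [-0.0, -0.0, -1.0]]
ft_force: [-0.4, 1.1, -0.4]
grip_width: 0.0723
gripper_force: 0.0
```

Request:
step_arm --targets '[[[0,0,0],[0,0,0]],[[0,0,0],[0,0,0]],[[0,0,0],[0,0,0]],[[0,0,0],[0,0,0]],[[0,0,0],[0,0,0]],[[0,0,0],[0,0,0]],[[0,0,0],[0,0,0]],[[0,0,0],[0,0,0]]]' --jaw 30 --grip_force 30

```text
time_s: 19.48
position: [0.6067, -0.0468, 0.0069]
tool_rot: [[-0.964, 0.267, 0.001], [0.267, 0.964, -0.0], [-0.001, -0.0, -1.0]]
ft_force: [-0.9, 0.3, 5.4]
grip_width: 0.0494
gripper_force: 32.7
```

```bash
python3 go.py 606,-46,110,74.5 552,-184,110,95 496.6,-321.5,110,114.8
```

```text
t 19.48 p [606.7 -46.8   6.9] yaw 74.52 w 49.4 gf 32.7 F [-0.9  0.3  5.4]
[0.0026, 0.0019, -0.3437] [-0.0001, 0.0014, 0.0004]
[0.0505, -0.4914, 0.0] [0.0, 0.0, -0.4556]
[0.2239, -0.4405, 0.0] [0.0, 0.0, -0.44]
```

Request:
step_arm --targets '[[[0,0,-0.02],[0,0,0]],[[0,0,-0.06],[0,0,0]],[[0,0,-0.12],[0,0,0]],[[0,0,-0.19],[0,0,0]],[[0,0,-0.26],[0,0,0]],[[0,0,-0.32],[0,0,0]],[[0,0,-0.343],[0,0,0]],[[0,0,-0.343],[0,0,0]]]'

```text
time_s: 20.15
position: [0.6069, -0.0467, 0.1107]
tool_rot: [[-0.964, 0.267, 0.003], [0.267, 0.964, -0.001], [-0.003, 0.0, -1.0]]
ft_force: [-0.3, -0.6, -0.5]
grip_width: 0.0494
gripper_force: 32.0
```

Request:
step_arm --targets '[[[0.005,-0.05,0],[0,0,-0.05]],[[0.015,-0.13,0],[0,0,-0.12]],[[0.025,-0.22,0],[0,0,-0.2]],[[0.035,-0.31,0],[0,0,-0.29]],[[0.043,-0.4,0],[0,0,-0.37]],[[0.05,-0.491,0],[0,0,-0.455]]]'

```text
time_s: 20.65
position: [0.5514, -0.1853, 0.1076]
tool_rot: [[-0.996, -0.09, -0.002], [-0.09, 0.996, 0.001], [0.002, 0.002, -1.0]]
ft_force: [0.6, -0.9, 0.2]
grip_width: 0.0492
gripper_force: 32.0
```

Request:
step_arm --targets '[[[0.045,-0.09,0],[0,0,-0.09]],[[0.09,-0.18,0],[0,0,-0.18]],[[0.135,-0.27,0],[0,0,-0.27]],[[0.18,-0.35,0],[0,0,-0.35]],[[0.21,-0.41,0],[0,0,-0.41]],[[0.224,-0.44,0],[0,0,-0.44]],[[0.224,-0.44,0],[0,0,-0.44]],[[0.224,-0.44,0],[0,0,-0.44]],[[0.224,-0.44,0],[0,0,-0.44]],[[0.224,-0.44,0],[0,0,-0.44]]]'

```text
time_s: 21.48
position: [0.4974, -0.3209, 0.1088]
tool_rot: [[-0.908, -0.42, -0.001], [-0.42, 0.908, 0.001], [0.0, 0.001, -1.0]]
ft_force: [0.5, -1.2, -0.5]
grip_width: 0.0496
gripper_force: 32.0
```

```bash
python3 go.py 496.6,-321.5,40,114.8
python3 - <<'E'
from m2 import *
e=cam('scene'); cv2.imwrite('pics/sc1.png',cv2.resize(e['img'][40:190,130:330],None,fx=3,fy=3,interpolation=cv2.INTER_CUBIC)[:,:,::-1])
J=e['img'].astype(int); V=J.max(2);S=V-J.min(2)
# board outline in scene, initial: green rect
H=cv2.cvtColor(e['img'],cv2.COLOR_RGB2HSV)[...,0]
rect(e,(H>45)&(H<90)&(S>40)&box(185,265,95,160),.012,'board scene')
E
```

```text
t 21.48 p [ 497.4 -320.9  108.8] yaw 114.83 w 49.6 gf 32.0 F [ 0.5 -1.2 -0.5]
[0.0034, -0.001, 0.2294] [0.0011, -0.0002, 0.0007]
board scene [ 479.2 -279.9] [97.7 42.1] 25.3 px [243.6 131.2]
```

View pics/sc1.png

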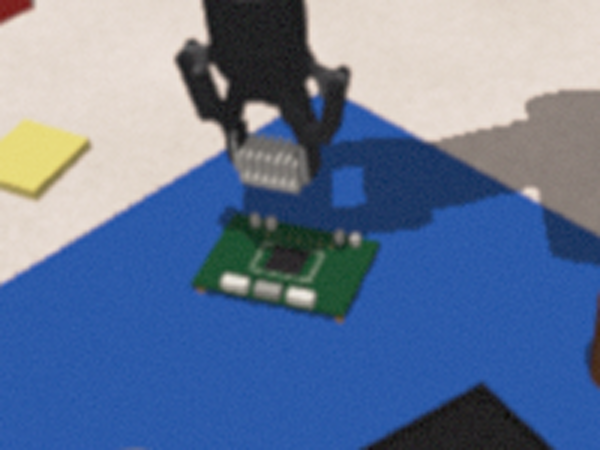

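The scene crop shows the sink held level at crop (272,165), above the chip at (288,260). Lowering it now.

Request:
step_arm --targets '[[[0,0,0.03],[0,0,0]],[[0,0,0.08],[0,0,0]],[[0,0,0.13],[0,0,0]],[[0,0,0.18],[0,0,0]],[[0,0,0.22],[0,0,0]],[[0,0,0.245],[0,0,0]],[[0,0,0.255],[0,0,0]],[[0,0,0.255],[0,0,0]],[[0,0,0.255],[0,0,0]],[[0,0,0.255],[0,0,0]]]'

```text
time_s: 22.37
position: [0.4975, -0.3222, 0.0334]
tool_rot: [[-0.908, -0.419, 0.001], [-0.419, 0.908, -0.001], [-0.0, -0.001, -1.0]]
ft_force: [-0.3, -0.0, -0.6]
grip_width: 0.0493
gripper_force: 32.0
```

```bash
python3 go.py 497.5,-321,18,114.8
python3 - <<'E'
from m2 import *
e=cam('scene'); cv2.imwrite('pics/sc2.png',cv2.resize(e['img'][90:165,180:280],None,fx=6,fy=6,interpolation=cv2.INTER_CUBIC)[:,:,::-1])
E
```

```text
t 22.37 p [ 497.5 -322.2   33.4] yaw 114.8 w 49.3 gf 32.0 F [-0.3 -0.  -0.6]
[-0.0017, 0.0036, 0.0514] [-0.0016, 0.0006, -0.0001]
```

View pics/sc2.png

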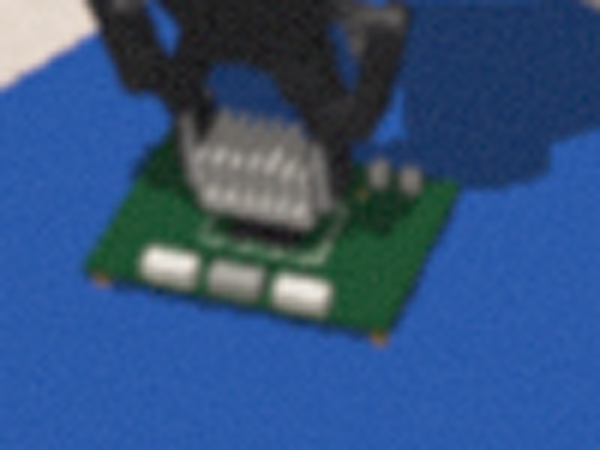

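The sink is centred over the outline (crop (265,235)) and square to it. Setting it down.

Request:
step_arm --targets '[[[-0.001,0.003,0.015],[0,0,0]],[[-0.001,0.003,0.03],[0,0,0]],[[-0.001,0.003,0.04],[0,0,0]],[[-0.001,0.003,0.046],[0,0,0]],[[-0.001,0.003,0.05],[0,0,0]],[[-0.001,0.003,0.05],[0,0,0]],[[-0.001,0.003,0.05],[0,0,0]]]'

```text
time_s: 23.0
position: [0.497, -0.3209, 0.0179]
tool_rot: [[-0.908, -0.419, -0.0], [-0.419, 0.908, 0.0], [0.0, 0.0, -1.0]]
ft_force: [-1.6, 1.6, 2.4]
grip_width: 0.0493
gripper_force: 32.4
```

Touching, so I release slowly and rise.

Request:
step_arm --targets '[[[0,0,0],[0,0,0]],[[0,0,0],[0,0,0]],[[0,0,0],[0,0,0]],[[0,0,0],[0,0,0]],[[0,0,0],[0,0,0]],[[0,0,0],[0,0,0]],[[0,0,0],[0,0,0]],[[0,0,0],[0,0,0]]]' --jaw 75

```text
time_s: 23.67
position: [0.4971, -0.321, 0.0177]
tool_rot: [[-0.908, -0.419, -0.0], [-0.419, 0.908, 0.0], [0.0, 0.0, -1.0]]
ft_force: [-0.7, -0.7, -0.0]
grip_width: 0.0751
gripper_force: 0.0
```

Request:
step_arm --targets '[[[0,0,-0.03],[0,0,0]],[[0,0,-0.1],[0,0,0]],[[0,0,-0.2],[0,0,0]],[[0,0,-0.3],[0,0,0]],[[0,0,-0.4],[0,0,0]],[[0,0,-0.42],[0,0,0]]]' --jaw 85

```text
time_s: 24.17
position: [0.4984, -0.3222, 0.1496]
tool_rot: [[-0.908, -0.419, 0.006], [-0.42, 0.908, -0.006], [-0.003, -0.008, -1.0]]
ft_force: [1.4, -0.3, 0.3]
grip_width: 0.085
gripper_force: 0.0
```

```bash
python3 go.py 540,-60,145,100 540,130,145,80.5 498.7,319.2,145,80.5
```

```text
t 24.17 p [ 498.4 -322.2  149.6] yaw 114.8 w 85.0 gf 0.0 F [ 1.4 -0.3  0.3]
[-0.4925, 0.7352, 0.0108] [-0.01, 0.0054, 0.329]
[-0.11, 0.6237, 0.0] [0.0, 0.0, 0.4333]
[0.2399, 0.5993, 0.0] [0.0, 0.0, 0.0]
```

Request:
step_arm --targets '[[[-0.04,0.06,0],[0,0,0.03]],[[-0.1,0.15,0],[0,0,0.07]],[[-0.17,0.25,0],[0,0,0.12]],[[-0.24,0.35,0],[0,0,0.17]],[[-0.31,0.46,0],[0,0,0.22]],[[-0.38,0.57,0],[0,0,0.26]],[[-0.44,0.66,0],[0,0,0.3]],[[-0.493,0.735,0],[0,0,0.329]]]'

```text
time_s: 24.83
position: [0.5386, -0.0564, 0.1441]
tool_rot: [[-0.985, -0.173, -0.0], [-0.173, 0.985, 0.0], [-0.0, 0.0, -1.0]]
ft_force: [1.9, 0.2, -1.8]
grip_width: 0.0852
gripper_force: 0.0
```

Request:
step_arm --targets '[[[-0.02,0.1,0],[0,0,0.07]],[[-0.04,0.21,0],[0,0,0.15]],[[-0.06,0.31,0],[0,0,0.22]],[[-0.075,0.42,0],[0,0,0.29]],[[-0.09,0.52,0],[0,0,0.36]],[[-0.11,0.624,0],[0,0,0.433]]]'

```text
time_s: 25.33
position: [0.5384, 0.1328, 0.144]
tool_rot: [[-0.986, 0.168, -0.0], [0.168, 0.986, -0.0], [0.0, -0.0, -1.0]]
ft_force: [0.5, -0.8, 0.2]
grip_width: 0.0847
gripper_force: 0.0
```

Request:
step_arm --targets '[[[0.04,0.1,0],[0,0,0]],[[0.08,0.2,0],[0,0,0]],[[0.12,0.3,0],[0,0,0]],[[0.16,0.4,0],[0,0,0]],[[0.2,0.5,0],[0,0,0]],[[0.225,0.565,0],[0,0,0]],[[0.24,0.599,0],[0,0,0]],[[0.24,0.599,0],[0,0,0]],[[0.24,0.599,0],[0,0,0]],[[0.24,0.599,0],[0,0,0]]]'

```text
time_s: 26.17
position: [0.4979, 0.3192, 0.1437]
tool_rot: [[-0.986, 0.166, -0.0], [0.166, 0.986, -0.0], [0.0, -0.0, -1.0]]
ft_force: [0.0, 0.0, -0.8]
grip_width: 0.0854
gripper_force: 0.0
```

```bash
python3 go.py 498.7,319.2,46.6,80.5
python3 - <<'E'
from m2 import *
d=cam('top'); I=d['img'].astype(int); V=I.max(2); S=V-I.min(2)
rect(d,(V>120)&(S<60)&box(403,436,233,264),.041,'hs on board')
cv2.imwrite('pics/b2.png',cv2.resize(d['img'][205:295,370:470],None,fx=6,fy=6,interpolation=cv2.INTER_CUBIC)[:,:,::-1])
w=cloud(d); m=box(403,436,233,264)&(w[...,2]>.028); print(np.nanmean(w[m],0))
E
```

```text
t 26.17 p [497.9 319.2 143.7] yaw 80.44 w 85.4 gf 0.0 F [ 0.   0.  -0.8]
[-0.0026, 0.0007, 0.3238] [-0.0005, -0.0, -0.0014]
hs on board [ 496.6 -316.8] [40.5 60.4] 24.7 px [419.2 249.9]
[ 0.49560642 -0.32059461  0.03844505]
```

View pics/b2.png

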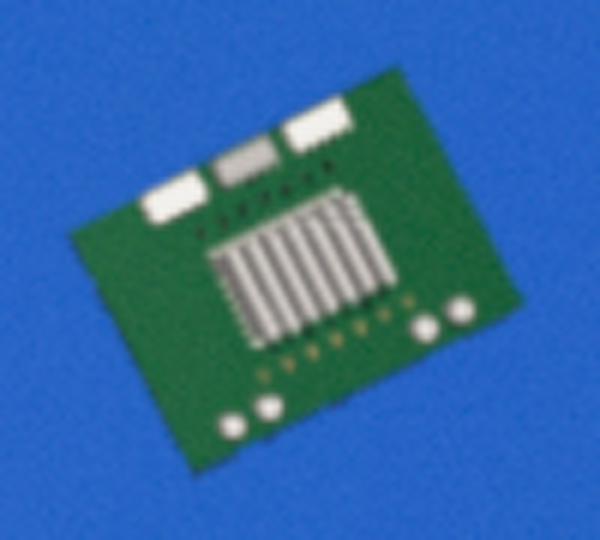

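Run:
```python
from m2 import *
d=cam('top'); I=d['img'].astype(int); V=I.max(2); S=V-I.min(2)
w=cloud(d); a=np.radians(24.8); ex=np.array([np.cos(a),np.sin(a)]); ey=np.array([-ex[1],ex[0]])
for lo in(.02,.03,.036):
    m=box(400,440,230,268)&(w[...,2]>lo); q=(w[m][:,:2]*1000-[496.5,-322.2]); print(lo,m.sum(),[np.percentile(q@e,[1,5,50,95,99]).round(1) for e in(ex,ey)])
# bright mask by ray on top plane
e=cv2.resize(d['img'][228:270,398:442],None,fx=14,fy=14,interpolation=cv2.INTER_CUBIC); cv2.imwrite('pics/b3.png',e[:,:,::-1])
def px(x,y,z):
    P=np.r_[(np.array([496.5,-322.2])+x*ex+y*ey)/1000,z]; return cv2.projectPoints(P,np.array(d['rvec'],float),np.array(d['tvec'],float),np.array(d['intrinsics'],float),None)[0].ravel()
for c in((17,25),(17,-25),(-17,-25),(-17,25)): print(c,((px(*c,.041)-[398,228]+.5)*14).round(), 'base',((px(*c,.015)-[398,228]+.5)*14).round())
```

```text
0.02 462 [array([-37.5, -15.7,   2.1,  42.6,  46.3]), array([-26.5, -21.4,   2.5,  26.4,  27.1])]
0.03 295 [array([-16.9, -15.4,  -0.5,  15.9,  16.9]), array([-23. , -21.3,   2.3,  26.2,  26.8])]
0.036 225 [array([-16.7, -15.3,  -0.4,  15.5,  16.8]), array([-23.1, -22.1,   1.6,  26. ,  26.8])]
(17, 25) [154. 275.] base [114. 276.]
(17, -25) [438. 133.] base [391. 137.]
(-17, -25) [540. 329.] base [491. 328.]
(-17, 25) [256. 472.] base [213. 468.]
```

View pics/b3.png

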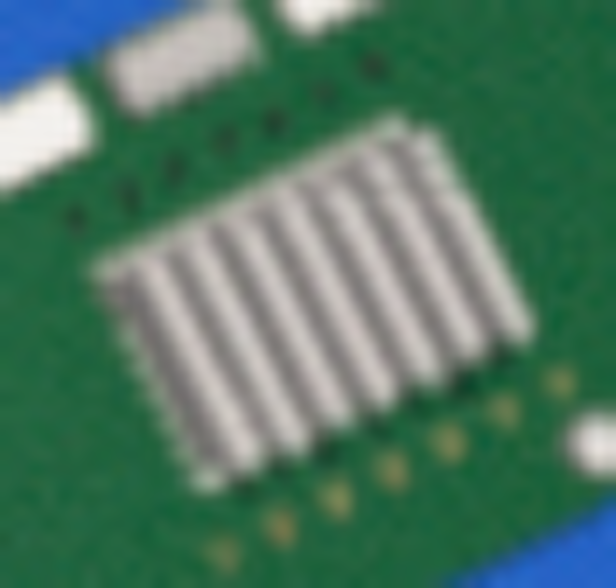

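The enlarged crop shows the sink flat on the chip, square to the outline and about 1 mm off centre. That is good enough. Now the tin goes back.

Request:
step_arm --targets '[[[0,0,0.04],[0,0,0]],[[0,0,0.1],[0,0,0]],[[0,0,0.16],[0,0,0]],[[0,0,0.22],[0,0,0]],[[0,0,0.27],[0,0,0]],[[0,0,0.31],[0,0,0]],[[0,0,0.323],[0,0,0]],[[0,0,0.323],[0,0,0]],[[0,0,0.323],[0,0,0]]]'

```text
time_s: 27.02
position: [0.498, 0.32, 0.0474]
tool_rot: [[-0.986, 0.166, 0.001], [0.166, 0.986, 0.0], [-0.001, 0.0, -1.0]]
ft_force: [0.4, 0.0, -0.3]
grip_width: 0.0853
gripper_force: 0.0
```

Request:
step_arm --targets '[[[0,0,0],[0,0,0]],[[0,0,0],[0,0,0]],[[0,0,0],[0,0,0]],[[0,0,0],[0,0,0]],[[0,0,0],[0,0,0]],[[0,0,0],[0,0,0]],[[0,0,0],[0,0,0]],[[0,0,0],[0,0,0]],[[0,0,0],[0,0,0]],[[0,0,0],[0,0,0]]]' --jaw 20 --grip_force 40

```text
time_s: 27.85
position: [0.4977, 0.3204, 0.0474]
tool_rot: [[-0.986, 0.165, 0.001], [0.165, 0.986, 0.0], [-0.001, 0.0, -1.0]]
ft_force: [-1.7, -1.7, 5.3]
grip_width: 0.0397
gripper_force: 42.1
```

Request:
step_arm --targets '[[[0,0,-0.01],[0,0,0]],[[0,0,-0.04],[0,0,0]],[[0,0,-0.09],[0,0,0]],[[0,0,-0.15],[0,0,0]],[[0,0,-0.2],[0,0,0]],[[0,0,-0.235],[0,0,0]],[[0,0,-0.245],[0,0,0]],[[0,0,-0.245],[0,0,0]],[[0,0,-0.245],[0,0,0]]]'

```text
time_s: 28.6
position: [0.4971, 0.3202, 0.1196]
tool_rot: [[-0.986, 0.165, -0.001], [0.165, 0.986, -0.0], [0.001, -0.001, -1.0]]
ft_force: [0.6, 0.7, -2.4]
grip_width: 0.0399
gripper_force: 41.5
```

```bash
python3 go.py 525,139,120,80.5 553.9,-42.7,120,80.5
```

```text
t 28.6 p [497.1 320.2 119.6] yaw 80.5 w 39.9 gf 41.5 F [ 0.6  0.7 -2.4]
[-0.1914, -0.5805, -0.0011] [-0.0008, -0.0014, 0.0]
[-0.195, -0.5815, 0.0] [0.0, 0.0, 0.0]
```

Request:
step_arm --targets '[[[-0.01,-0.03,0],[0,0,0]],[[-0.03,-0.09,0],[0,0,0]],[[-0.06,-0.17,0],[0,0,0]],[[-0.09,-0.27,0],[0,0,0]],[[-0.122,-0.37,0],[0,0,0]],[[-0.155,-0.47,0],[0,0,0]],[[-0.191,-0.58,0],[0,0,0]]]'

```text
time_s: 29.18
position: [0.5248, 0.1376, 0.1196]
tool_rot: [[-0.986, 0.165, -0.002], [0.165, 0.986, -0.0], [0.002, -0.0, -1.0]]
ft_force: [0.6, 0.6, -2.0]
grip_width: 0.0397
gripper_force: 41.6
```

Request:
step_arm --targets '[[[-0.035,-0.11,0],[0,0,0]],[[-0.07,-0.22,0],[0,0,0]],[[-0.105,-0.33,0],[0,0,0]],[[-0.14,-0.43,0],[0,0,0]],[[-0.167,-0.51,0],[0,0,0]],[[-0.185,-0.56,0],[0,0,0]],[[-0.191,-0.582,0],[0,0,0]],[[-0.191,-0.582,0],[0,0,0]],[[-0.191,-0.582,0],[0,0,0]]]'

```text
time_s: 29.93
position: [0.5525, -0.042, 0.1199]
tool_rot: [[-0.986, 0.165, -0.001], [0.165, 0.986, 0.001], [0.001, 0.0, -1.0]]
ft_force: [-0.1, -0.5, -2.6]
grip_width: 0.0395
gripper_force: 41.5
```

Request:
step_arm --targets '[[[0,0,0.0],[0,0,0]],[[0,0,0.03],[0,0,0]],[[0,0,0.07],[0,0,0]],[[0,0,0.12],[0,0,0]],[[0,0,0.16],[0,0,0]],[[0,0,0.19],[0,0,0]],[[0,0,0.2],[0,0,0]],[[0,0,0.2],[0,0,0]],[[0,0,0.2],[0,0,0]],[[0,0,0.2],[0,0,0]]]'

```text
time_s: 30.77
position: [0.5534, -0.0423, 0.0609]
tool_rot: [[-0.986, 0.165, 0.001], [0.165, 0.986, -0.0], [-0.001, -0.0, -1.0]]
ft_force: [0.2, 0.1, -3.7]
grip_width: 0.0399
gripper_force: 41.5
```

```bash
python3 go.py 552.9,-42.7,46.6,80.5
```

```text
t 30.77 p [553.4 -42.3  60.9] yaw 80.52 w 39.9 gf 41.5 F [ 0.2  0.1 -3.7]
[0.0015, -0.0016, 0.0478] [-0.0002, 0.0015, 0.0004]
```

Request:
step_arm --targets '[[[0.001,-0.001,0.015],[0,0,0]],[[0.001,-0.001,0.03],[0,0,0]],[[0.001,-0.001,0.04],[0,0,0]],[[0.001,-0.001,0.045],[0,0,0]],[[0.001,-0.001,0.046],[0,0,0]],[[0.001,-0.001,0.046],[0,0,0]],[[0.001,-0.001,0.046],[0,0,0]]]'

```text
time_s: 31.35
position: [0.5526, -0.0427, 0.0474]
tool_rot: [[-0.986, 0.165, 0.0], [0.165, 0.986, -0.0], [-0.0, -0.0, -1.0]]
ft_force: [-3.3, 0.1, 7.9]
grip_width: 0.0395
gripper_force: 42.5
```

Request:
step_arm --targets '[[[0,0,0],[0,0,0]],[[0,0,0],[0,0,0]],[[0,0,0],[0,0,0]],[[0,0,0],[0,0,0]],[[0,0,0],[0,0,0]],[[0,0,0],[0,0,0]],[[0,0,0],[0,0,0]],[[0,0,0],[0,0,0]],[[0,0,0],[0,0,0]],[[0,0,0],[0,0,0]]]' --jaw 85

```text
time_s: 32.18
position: [0.5527, -0.0426, 0.0465]
tool_rot: [[-0.986, 0.165, -0.0], [0.165, 0.986, -0.0], [0.0, -0.0, -1.0]]
ft_force: [0.1, 0.6, 0.0]
grip_width: 0.0849
gripper_force: 0.0
```

Request:
step_arm --targets '[[[0,0,-0.04],[0,0,0]],[[0,0,-0.1],[0,0,0]],[[0,0,-0.17],[0,0,0]],[[0,0,-0.24],[0,0,0]],[[0,0,-0.3],[0,0,0]],[[0,0,-0.33],[0,0,0.034]],[[0,0,-0.33],[0,0,0.034]]]'

```text
time_s: 32.77
position: [0.5535, -0.0428, 0.1476]
tool_rot: [[-0.981, 0.192, 0.004], [0.192, 0.981, -0.001], [-0.004, -0.0, -1.0]]
ft_force: [0.3, 0.0, 0.5]
grip_width: 0.0851
gripper_force: 0.0
```

```bash
python3 go.py 574,125,145,79 594.6,292.7,145,79
```

```text
t 32.77 p [553.5 -42.8 147.6] yaw 78.92 w 85.1 gf 0.0 F [0.3 0.  0.5]
[0.0405, 0.562, 0.0084] [-0.0005, 0.0053, -0.0017]
[0.0393, 0.5618, 0.0] [0.0, 0.0, 0.0]
```

Request:
step_arm --targets '[[[0.005,0.05,0],[0,0,0]],[[0.01,0.13,0],[0,0,0]],[[0.015,0.23,0],[0,0,0]],[[0.025,0.34,0],[0,0,0]],[[0.03,0.45,0],[0,0,0]],[[0.038,0.562,0],[0,0,0]]]'

```text
time_s: 33.27
position: [0.5735, 0.1265, 0.1445]
tool_rot: [[-0.982, 0.191, -0.001], [0.191, 0.982, -0.0], [0.001, -0.0, -1.0]]
ft_force: [1.5, 0.0, -0.8]
grip_width: 0.0853
gripper_force: 0.0
```

Request:
step_arm --targets '[[[0.007,0.11,0],[0,0,0]],[[0.014,0.22,0],[0,0,0]],[[0.02,0.33,0],[0,0,0]],[[0.03,0.43,0],[0,0,0]],[[0.035,0.51,0],[0,0,0]],[[0.038,0.562,0],[0,0,0]],[[0.038,0.562,0],[0,0,0]],[[0.038,0.562,0],[0,0,0]],[[0.038,0.562,0],[0,0,0]]]'

```text
time_s: 34.02
position: [0.5946, 0.2919, 0.1448]
tool_rot: [[-0.982, 0.191, -0.001], [0.191, 0.982, -0.001], [0.001, -0.001, -1.0]]
ft_force: [-0.0, 1.1, 0.3]
grip_width: 0.0848
gripper_force: 0.0
```

```bash
python3 go.py 594.6,292.7,50.6,79
python3 - <<'E'
from m2 import *
d=cam('top'); I=d['img'].astype(int); V=I.max(2); S=V-I.min(2); 
cent(d,(V<110)&box(287,302,219,233),.103,'tin cap')
rect(d,(V>130)&(S<60)&box(280,306,214,238),.090,'tin top')
E
```

```text
t 34.02 p [594.6 291.9 144.8] yaw 78.96 w 84.8 gf 0.0 F [-0.   1.1  0.3]
[0.0002, 0.003, 0.314] [-0.0011, -0.0013, -0.0008]
tin cap [553.3 -42.8] px [294. 225.] 94
tin top [553.4 -42.1] [39.6 41.5] 81.4 px [293.5 225.1]
```

Request:
step_arm --targets '[[[0,0.001,0.04],[0,0,0]],[[0,0.001,0.1],[0,0,0]],[[0,0.001,0.16],[0,0,0]],[[0,0.001,0.22],[0,0,0]],[[0,0.001,0.27],[0,0,0]],[[0,0.001,0.3],[0,0,0]],[[0,0.001,0.313],[0,0,0]],[[0,0.001,0.313],[0,0,0]],[[0,0.001,0.313],[0,0,0]]]'

```text
time_s: 34.82
position: [0.5953, 0.2928, 0.0524]
tool_rot: [[-0.981, 0.192, 0.001], [0.192, 0.981, 0.0], [-0.001, 0.001, -1.0]]
ft_force: [0.4, -0.9, -0.6]
grip_width: 0.0849
gripper_force: 0.0
```

Request:
step_arm --targets '[[[0,0,0],[0,0,0]],[[0,0,0],[0,0,0]],[[0,0,0],[0,0,0]],[[0,0,0],[0,0,0]],[[0,0,0],[0,0,0]],[[0,0,0],[0,0,0]],[[0,0,0],[0,0,0]],[[0,0,0],[0,0,0]],[[0,0,0],[0,0,0]],[[0,0,0],[0,0,0]]]' --jaw 20 --grip_force 30

```text
time_s: 35.65
position: [0.5951, 0.2932, 0.0523]
tool_rot: [[-0.982, 0.191, 0.001], [0.191, 0.982, 0.0], [-0.001, 0.001, -1.0]]
ft_force: [-1.4, 0.8, 6.2]
grip_width: 0.0434
gripper_force: 31.0
```

Request:
step_arm --targets '[[[0,0,-0.01],[0,0,0]],[[0,0,-0.04],[0,0,0]],[[0,0,-0.09],[0,0,0]],[[0,0,-0.14],[0,0,0]],[[0,0,-0.19],[0,0,0]],[[0,0,-0.22],[0,0,0]],[[0,0,-0.23],[0,0,0]],[[0,0,-0.23],[0,0,0]],[[0,0,-0.23],[0,0,0]]]'

```text
time_s: 36.4
position: [0.5945, 0.2929, 0.1199]
tool_rot: [[-0.982, 0.191, -0.001], [0.191, 0.982, -0.0], [0.001, -0.001, -1.0]]
ft_force: [-0.5, -0.0, -2.9]
grip_width: 0.0435
gripper_force: 30.7
```

```bash
python3 go.py 574.2,62.9,120,79
```

```text
t 36.4 p [594.5 292.9 119.9] yaw 78.97 w 43.5 gf 30.7 F [-0.5 -0.  -2.9]
[-0.0802, -0.7655, 0.0001] [-0.0007, -0.0014, -0.0007]
```

Request:
step_arm --targets '[[[-0.003,-0.03,0],[0,0,0]],[[-0.01,-0.1,0],[0,0,0]],[[-0.02,-0.2,0],[0,0,0]],[[-0.03,-0.31,0],[0,0,0]],[[-0.043,-0.42,0],[0,0,0]],[[-0.054,-0.53,0],[0,0,0]],[[-0.065,-0.63,0],[0,0,0]],[[-0.073,-0.71,0],[0,0,0]],[[-0.079,-0.755,0],[0,0,0]],[[-0.08,-0.766,0],[0,0,0]]]'

```text
time_s: 37.23
position: [0.5742, 0.0606, 0.1202]
tool_rot: [[-0.981, 0.194, -0.001], [0.194, 0.981, -0.0], [0.001, -0.0, -1.0]]
ft_force: [0.5, 0.1, -0.2]
grip_width: 0.0431
gripper_force: 30.8
```

Request:
step_arm --targets '[[[0,0,0.0],[0,0,0]],[[0,0,0.0],[0,0,0]],[[0,0,0.03],[0,0,0]],[[0,0,0.07],[0,0,0]],[[0,0,0.12],[0,0,0]],[[0,0,0.16],[0,0,0]],[[0,0,0.18],[0,0,0]],[[0,0,0.19],[0,0,0]],[[0,0,0.19],[0,0,0]],[[0,0,0.19],[0,0,0]]]'

```text
time_s: 38.07
position: [0.5747, 0.0632, 0.0639]
tool_rot: [[-0.982, 0.191, 0.001], [0.191, 0.982, -0.0], [-0.001, 0.0, -1.0]]
ft_force: [0.2, -0.9, -0.8]
grip_width: 0.0433
gripper_force: 30.8
```

```bash
python3 go.py 573.8,63,51.5,79
```

```text
t 38.07 p [574.7  63.2  63.9] yaw 79.0 w 43.3 gf 30.8 F [ 0.2 -0.9 -0.8]
[0.0029, -0.0014, 0.0415] [0.0001, 0.0008, 0.0001]
```

Request:
step_arm --targets '[[[0.001,0,0.015],[0,0,0]],[[0.001,0,0.028],[0,0,0]],[[0.001,0,0.036],[0,0,0]],[[0.001,0,0.04],[0,0,0]],[[0.001,0,0.04],[0,0,0]],[[0.001,0,0.04],[0,0,0]],[[0.001,0,0.04],[0,0,0]]]'

```text
time_s: 38.65
position: [0.5742, 0.063, 0.0523]
tool_rot: [[-0.982, 0.191, 0.001], [0.191, 0.982, -0.0], [-0.001, 0.0, -1.0]]
ft_force: [-3.0, 0.4, 6.8]
grip_width: 0.0436
gripper_force: 31.4
```

Request:
step_arm --targets '[[[0,0,0],[0,0,0]],[[0,0,0],[0,0,0]],[[0,0,0],[0,0,0]],[[0,0,0],[0,0,0]],[[0,0,0],[0,0,0]],[[0,0,0],[0,0,0]],[[0,0,0],[0,0,0]],[[0,0,0],[0,0,0]],[[0,0,0],[0,0,0]],[[0,0,0],[0,0,0]]]' --jaw 85

```text
time_s: 39.48
position: [0.5742, 0.0629, 0.0516]
tool_rot: [[-0.982, 0.191, 0.0], [0.191, 0.982, -0.0], [-0.0, -0.0, -1.0]]
ft_force: [0.4, 0.1, 0.1]
grip_width: 0.0852
gripper_force: 0.0
```

Request:
step_arm --targets '[[[0,0,-0.04],[0,0,0]],[[0,0,-0.1],[0,0,0]],[[0,0,-0.18],[0,0,0]],[[0,0,-0.28],[0,0,0]],[[0,0,-0.38],[0,0,0]],[[0,0,-0.48],[0,0,0]],[[0,0,-0.52],[0,0,0]],[[0,0,-0.52],[0,0,0]]]'

```text
time_s: 40.15
position: [0.5752, 0.0629, 0.211]
tool_rot: [[-0.982, 0.191, 0.006], [0.191, 0.982, -0.001], [-0.006, 0.001, -1.0]]
ft_force: [0.9, 0.6, -0.7]
grip_width: 0.0852
gripper_force: 0.0
```

Request:
step_arm --targets '[[[0.07,0.06,0],[0,0,0]],[[0.15,0.13,0],[0,0,0]],[[0.22,0.2,0],[0,0,0]],[[0.3,0.28,0],[0,0,0]],[[0.37,0.36,0],[0,0,0]],[[0.42,0.44,0],[0,0,0]],[[0.46,0.54,0],[0,0,0]],[[0.5,0.64,0],[0,0,0]],[[0.5,0.74,0],[0,0,0]],[[0.5,0.8,0],[0,0,0]]]'

```text
time_s: 40.98
position: [0.4719, 0.3297, 0.2063]
tool_rot: [[-0.982, 0.189, -0.002], [0.189, 0.982, -0.0], [0.002, -0.001, -1.0]]
ft_force: [-0.6, -0.2, -1.1]
grip_width: 0.085
gripper_force: 0.0
```

```bash
python3 go.py
python3 - <<'E'
from m2 import *
d=cam('top'); I=d['img'].astype(int); V=I.max(2); S=V-I.min(2); save(d,'top9.png')
cent(d,(V<110)&box(236,250,208,223),.114,'bottle cap')
cent(d,(V<110)&box(287,302,219,233),.103,'tin cap')
cent(d,(V>120)&(S<60)&box(238,262,184,205),.028,'rs')
e=cam('scene'); save(e,'scene9.png')
J=e['img'].astype(int); V2=J.max(2); S2=V2-J.min(2)
cent(e,(V2<70)&(S2<40)&box(316,334,187,201),.106,'bottle cap scene')
cent(e,(V2<70)&(S2<40)&box(284,300,161,174),.096,'tin cap scene')
E
```

```text
t 40.98 p [471.9 329.7 206.3] yaw 79.09 w 85.0 gf 0.0 F [-0.6 -0.2 -1.1]
bottle cap [573.8  62.6] px [242.6 216.1] 105
tin cap [553.1 -42.8] px [294.  225.1] 94
rs [625.7  53.3] px [250.  195.5] 228
bottle cap scene [574.   61.3] px [325.6 194. ] 102
tin cap scene [554.3 -45.4] px [292.1 167. ] 76
```

View pics/top9.png

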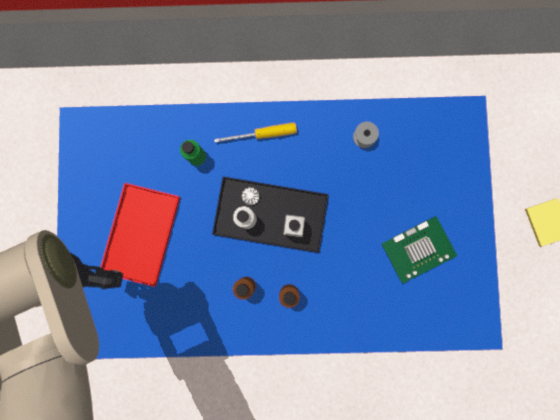

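The bottle (245,217) and the tin (294,226) are back within about 1 mm of their starting readings. The sink sits on the chip at (420,249), everything else is untouched, and the arm is clear. Handing in.

```bash
python3 -c "
from h import *
print(close_job())"
```

```text
the job is handed in; nothing more can be done
None
```

The job is handed in at about 41 s: the rectangular heat sink lies flat on the chip, along the outline and 1 to 2 mm off centre, and the bottle and tin stand upright in the caddy within about 1 mm of where they started.

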